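Change over from coarse to fine pads

ROBOT

A 6-joint arm with a two-finger parallel gripper is mounted at the origin on a cart in front of the work surface, level with it; the furniture and walls round the work are solid. World frame = base frame: x ahead of the robot, y to its left, z up, the work surface at z = 0. Lengths are in m, angles in rad, forces in N, time in s.
With the tool pointing down it reaches from about 0.3 to 0.875 m from the base axis. Payload 6.4 kg.
Tool frame: the origin (TCP) lies midway between the tips of the shut fingers; the grasp point (between the pads) lies ctrl.grip_depth behind it (ctrl.grip_depth is the distance from the TCP to the grasp point, in m); x points along the fingers, y is the direction in which the jaws open and shut, and the axes are right-handed (so a half turn about x gives the same grasp; the last joint's range is limited). The gripper opens to 85 mm and grips with 20 to 120 N. Pads are 22 mm wide; open, the fingers measure 114 mm over their backs; the gripper's body (76 mm by 85 mm) begins 54 mm behind the grasp point. The pads swing forward as they close: fully open they stand 13 mm farther back than shut.
Start: joints at [0.905, 0.181, 1.607, -0, 1.354, -0.206], TCP at [0.255, 0.515, 0.231] pointing down, gripper open.
Joint ranges: [-2.99, 2.99], [-0.89, 2.07], [0.3, 2.58], [-1.14, 4.28], [0, 2.63], [-3.12, 3.12]. Speed limits (rad/s): [2.57, 2.57, 3.01, 3.14, 3.14, 3.14].

INTERFACE

Orientations are given as a unit quaternion [w, x, y, z].
In Python, from bench import ctrl gives the robot as it stands.
- The arm moves only by the tool carry_out, never from a script. Its argument "motion" is one flat list of numbers, 7 for each row, row after row: the turn, a rotation vector about the tool's x, y, z in degrees, then the shift along the tool's x, y, z in m, then the gripper's target within -1 to 1 (shut at 1, half-way at 0, fully open at -1). A call has 1 to 10 rows; each row shifts and turns the pose as measured when the row begins, along the tool's axes as they then stand; what a row does not reach is not made up. A row lasts 1/10 s, in which the tool goes at most 50 mm and 8.59 degrees, less where a joint would pass 70% of its speed; a pose out of reach is approached as far as the arm can. A call with a gripper value outside its range is refused whole. The fingers move at their own pace and stop on an object; the grip force is fixed at half the most. Time passes only in rows, so rows that do not move let the fingers close. It gives the time, the measured TCP pose, the force and the opening at its end, in the units of the state.
- ctrl.get_obs(): the state, without advancing time (a new reading comes with each control period).
- ctrl.camera(name): name is "side" or "top"; returns the picture (400x640x3 uint8, blue, green, red); there is no depth.
- ctrl.camera_params(name): a dict with "mtx" (3x3 intrinsics, pixels), "pose" (4x4, takes a point from camera to world coordinates). Camera axes: x right, y down, z forward; pixel columns grow to the right and rows downward; lengths in m; the calibration is good to about 2 mm. A picture is of the moment at which its call begins. camera_params takes no time and is no camera call.
- ctrl.hand_in(): hands the job in, once; it reports no verdict.
Trained networks look in the newest picture that a camera, given by its name, has taken for a name from the list of things; names that differ only in an ending like _2 or _b are one class to them, and where a whole thing is asked for, a point or a joint stands for the part that bears it (a point fixed in the world has none). Each returns a list of dicts, best first, with "conf" (0 to 1); they miss things now and then, are a little off and sometimes report something else, mostly with a low value. They report only what shows in the picture. A call takes as long as a camera call.
- ctrl.boxes_of(camera, thing): "point" ([x, y, z] in m, in the coordinates of the camera as it stood for that picture, good to about 4 mm: the middle of the surface that is visible of it).
- ctrl.trace(camera, thing): "pixels" (400x640 bool, what is visible of it).
- ctrl.landmark_of(camera, thing): "point" ([x, y, z] in m, in the coordinates of the camera as it stood for that picture, good to about 4 mm: a listed point, or the origin of a listed thing).
The state is a dict: "time_s": time; "q": joint angles; "dq": joint speeds; "joint_efforts": joint torques, N m; "eef_pos": TCP position; "eef_rot": TCP orientation; "wrist_force": force on the tool from outside, world axes, zero at the start; "torque": the same for the moment, N m; "opening": opening from 0.0 (shut) to 1.0 (fully open).
Only numpy, scipy, OpenCV 4.12 (cv2) and the standard library are available. Lean on these libraries where they do the work, as an engineer would, in place of code of your own. Each camera call takes 0.05 s, during which the arm holds its last target. There are 200 camera calls.

TASK

Change over from the coarse white polishing pads to the fine blue ones without letting coarse grit get among the fine: first press the open white lid down with the fingertips until its catch snaps and holds it, and only then touch the catch paddle in front of the blue-lidded case lightly, so that the blue lid springs fully open by itself; then withdraw. Grasp and lift nothing, do not push the cases about, and leave the yellow-lidded case and everything else on the table alone.

Things in the scene. Friction and masses are not known exactly. Their poses are not given: they have to be found in the camera images.
- white_case: the white-lidded pad case: a dark grey square box, 116 x 116 mm outside, 57 mm high over its shut white lid, about 1.2 kg, loose on rubber feet, with three white discs inside; its lid stands open at the start. Origin: centre of its underside; x points from its front (catch side, towards the robot) to its back (hinge side), z up
- blue_case: the blue-lidded pad case: a dark grey square box, 116 x 116 mm outside, 57 mm high over its shut blue lid, about 1.2 kg, loose on rubber feet, with three blue discs inside; shut at the start. Origin: centre of its underside; x points from its front (catch side, towards the robot) to its back (hinge side), z up
- yellow_case: the yellow-lidded pad case: a dark grey square box, 116 x 116 mm outside, 57 mm high over its shut yellow lid, about 1.2 kg, loose on rubber feet, shut; to be left alone. Origin: centre of its underside; x points from its front (catch side, towards the robot) to its back (hinge side), z up
- white_lid (a joint): opening angle of the white lid, rad: 0 = down, 1.2 = fully open (stop). The hinge runs along the case's y at its back. A weak spring always lifts the lid unless it is caught. To shut it, push its outer face or front edge down: 1 N at the front nearly all the way, 4 to 8 N over the last 8 mm as its steel tongue snaps under the catch (below 0.03 = caught; it then stays down by itself)
- blue_lid (a joint): opening angle of the blue lid, rad: 0 = fully down, 1.2 = fully open (the stop). The hinge runs along the case's y at the back. A weak spring always lifts the lid, so unless its catch has snapped it swings back up to 1.2. It is caught at the start and springs open when its catch is pressed.
- yellow_lid (a joint): opening angle of the yellow lid, rad: 0 = fully down, 1.2 = fully open (the stop). The hinge runs along the case's y at the back. A weak spring always lifts the lid, so unless its catch has snapped it swings back up to 1.2. It is caught and stays so.
- white_lid_edge (a point): spot on the outer face of the white lid, in the middle of its width, 12 mm from its front edge: the place to push. It moves with the lid; it lies 104 mm from the hinge line and, lid shut, 56.5 mm above the table. The lid's own z is its outward normal; x points to the hinge
- white_lid_hinge (a point): middle of the white lid's hinge line, 56 mm behind the case's centre, 46 mm above the table
- blue_catch_pad (a point): middle of the top of the blue-lidded case's catch paddle: light grey, ribbed, 34 x 34 mm, standing out in front of the case. It lies 94 mm in front of the case's centre, 36 mm above the table; the hook, 63 mm high, begins 21 mm behind it. Pressed down 5 mm here (about 2 N) it lets the lid go; it stops after 8 mm and springs back when released
- white_catch_pad (a point): middle of the top of the white-lidded case's catch paddle: light grey, ribbed, 34 x 34 mm, standing out in front of the case. It lies 94 mm in front of the case's centre, 36 mm above the table; the hook, 63 mm high, begins 21 mm behind it. Pressed down 5 mm here (about 2 N) it lets the lid go; it stops after 8 mm and springs back when released
- white_catch (a joint): angle of the white-lidded case's catch, rad: 0 = at rest, 0.15 = lets the lid go, 0.27 = pressed to its stop
- blue_catch (a joint): angle of the blue-lidded case's catch, rad: 0 = at rest, 0.15 = lets the lid go, 0.27 = pressed to its stop
- sample_red: red granite sample tile, 56 x 56 x 10 mm, loose, a bystander; origin under its centre
- felt_bob: cream felt polishing bob, 60 mm across, 25 mm high, loose, a bystander; origin under its centre
- marker: black marker pen with a white band, 128 mm long, 17 mm thick, lying, loose, a bystander; origin under its middle
- point_chisel: steel point chisel, 192 mm long, 17 mm thick, lying in front of the cases, loose, a bystander; origin under its middle
- folding_rule: yellow folding rule, shut, 233 x 20 x 16 mm, lying in front of the cases, loose, a bystander; origin under its middle
- whetstone: grey dressing stone, 150 x 48 x 24 mm, loose, a bystander; origin under its middle

How it is judged:
On the way, in this order (a step that is already met when the one before it is completed fails the run):
1. the white lid is down and its catch has snapped (value of joint each of white_lid, blue_lid below 0.03 rad and value of joint white_catch below 0.05 rad), for 0.2 s.
2. the blue lid has sprung open while the white one stays shut (value of joint blue_lid above 1 rad and value of joint white_lid below 0.03 rad), for 0.2 s.
At the end, for the whole second after the job is handed in: White lid shut and caught (within 0.03 rad of fully down, its catch at rest); blue lid fully open (over 1.1 rad) with its catch sprung back; yellow lid still shut; the three cases and all bystanders within 15 mm of where they stood, and at rest (value of joint each of white_lid, yellow_lid below 0.03 rad and value of joint each of white_catch, blue_catch below 0.05 rad and value of joint blue_lid above 1.1 rad and distance of each of white_case, blue_case, yellow_case, sample_red, felt_bob, marker, point_chisel, folding_rule, whetstone from where it was at the start of the episode below 0.015 m and linear speed of each of white_case, blue_case, yellow_case below 0.02 m/s); the robot touches nothing.
It fails at once if the white and the blue lid are open at the same time (value of joint each of white_lid, blue_lid above 0.06 rad).
It fails at once if the yellow-lidded case is touched or opened (contact force between any of the arm, the fingers and yellow_case above 2 N or value of joint yellow_lid above 0.06 rad).
It fails at once if a case is pressed with more than 30 N (contact force between any of the arm, the fingers and white_case above 30 N or contact force between any of the arm, the fingers and blue_case above 30 N).
It fails at once if a case is shoved more than 15 mm or lifted (distance of any of white_case, blue_case, yellow_case from where it was at the start of the episode above 0.015 m or height (world z) of any of white_case, blue_case, yellow_case above 0.008 m).
It fails at once if a bystander is moved more than 15 mm (distance of any of sample_red, felt_bob, marker, point_chisel, folding_rule, whetstone from where it was at the start of the episode above 0.015 m).
It also fails if it takes over 48 s, if anything falls off the work surface, if the arm or the gripper's body presses on something with over 40 N, if the wrist force passes 120 N, or if a joint passes its speed limit or range.

## Working session

There is one attempt and no reset: what is moved stays moved. The work goes in short steps, Python scripts to look and compute and a tool call to move; the robot and the scene stay as the last step left them, time stands still between calls to the robot, and variables do not carry over. Pictures are saved under pics/ and viewed, about 8 in all and at most 12, crops included, and the job is handed in when it is done.

Besides the shell and the picture viewer there is one more tool, called after "Emit:" as name(argument=value, ...) on one line, values as JSON. carry_out: Moves the arm, as the interface text tells. Its arguments: {"type":"object","properties":{"motion":{"type":"array"}},"required":["motion"]}

```bash
mkdir -p pics; cat > h.py <<'E'
import numpy as np, cv2
from bench import ctrl
def w(cam,p):
    T=np.array(ctrl.camera_params(cam)["pose"]); return (T@np.r_[p,1])[:3]
E
python3 - <<'E'
from h import *
for c in ("top","side"):
    cv2.imwrite(f"pics/{c}0.png",ctrl.camera(c))
    for t in ["white_lid_edge","white_lid_hinge","white_catch_pad","blue_catch_pad","white_case","blue_case","yellow_case"]:
        for d in ctrl.landmark_of(c,t)[:2]: print(c,t,round(d["conf"],2),w(c,d["point"]).round(3))
    for t in ["sample_red","felt_bob","marker","point_chisel","folding_rule","whetstone"]:
        for d in ctrl.landmark_of(c,t)[:1]: print(c,t,round(d["conf"],2),w(c,d["point"]).round(3))
o=ctrl.get_obs(); print(o)
E
```

```text
top white_lid_edge 0.85 [ 0.618 -0.243  0.145]
top white_lid_edge 0.22 [ 0.577  0.128 -0.002]
top white_lid_hinge 0.83 [ 0.642 -0.24   0.045]
top white_lid_hinge 0.42 [ 0.59  -0.245  0.   ]
top white_catch_pad 0.78 [ 0.501 -0.252  0.037]
top blue_catch_pad 0.5 [ 0.532 -0.035  0.038]
top blue_catch_pad 0.5 [ 0.497 -0.252  0.034]
top white_case 0.91 [ 0.59  -0.247 -0.   ]
top blue_case 0.79 [ 0.625 -0.05  -0.   ]
top yellow_case 0.72 [ 0.358 -0.172 -0.002]
top yellow_case 0.6 [ 0.58   0.131 -0.001]
top sample_red 0.85 [0.597 0.321 0.004]
top felt_bob 0.93 [ 0.522 -0.398 -0.003]
top marker 0.7 [ 0.721 -0.271  0.001]
top folding_rule 0.79 [ 0.358 -0.175 -0.004]
top whetstone 0.96 [ 0.728  0.256 -0.001]
side white_lid_edge 0.84 [ 0.619 -0.243  0.15 ]
side white_lid_edge 0.59 [ 0.588 -0.246  0.002]
side white_lid_hinge 0.72 [ 0.62  -0.055  0.   ]
side white_lid_hinge 0.55 [ 0.648 -0.241  0.044]
side white_catch_pad 0.74 [ 0.498 -0.251  0.037]
side blue_catch_pad 0.5 [ 0.53  -0.038  0.037]
side white_case 0.78 [ 0.589 -0.243 -0.   ]
side blue_case 0.69 [ 0.624 -0.052 -0.003]
side yellow_cas
[... 215 characters left out ...]
[ 0.73   0.253 -0.   ]
{'time_s': 1.4, 'q': array([ 9.04707629e-01,  1.80815922e-01,  1.60697729e+00,  7.03582032e-06,
        1.35377886e+00, -2.06298522e-01]), 'dq': array([-1.60940275e-03,  4.84309892e-04,  2.27324634e-03,  6.15412056e-05,
        1.04118595e-04, -1.96998242e-03]), 'joint_efforts': array([-1.33949361e-04, -4.44835997e+01, -3.51679015e+01, -2.64349537e-04,
        8.13515544e-04, -1.47580653e-05]), 'eef_pos': array([0.25516328, 0.51531793, 0.23129049]), 'eef_rot': array([ 0.68850377,  0.16114036,  0.68850202, -0.16112512]), 'wrist_force': array([-0.10786318, -0.13189384, -0.66441275]), 'torque': array([ 0.00577043,  0.02137563, -0.01593901]), 'opening': 0.9977212964704182}
```

View pics/top0.png

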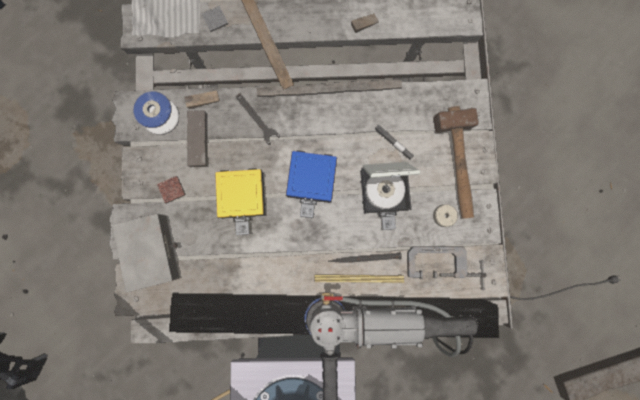

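View pics/side0.png

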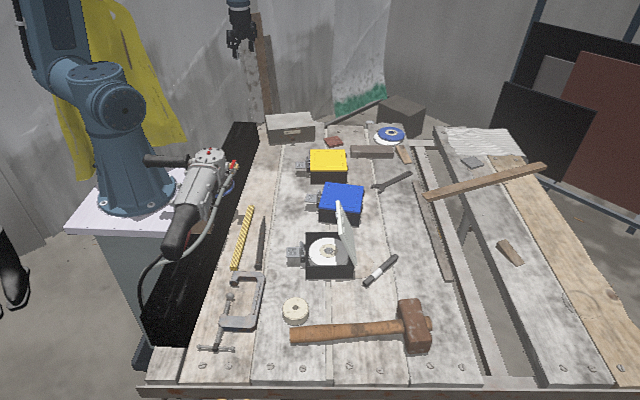

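The top picture shows the yellow case at about (240,195), the blue case at (312,177) and the open white case at (387,190). The rule and chisel lie in front, and the marker is at (395,143). The side view agrees, and the white lid is standing open at (345,230). The gripper is up and clear of everything at (240,30).

```bash
python3 - <<'E'
from h import *
from scipy.spatial.transform import Rotation as R
q=ctrl.get_obs()["eef_rot"]; r=R.from_quat(np.r_[q[1:],q[0]])
print(r.as_matrix().round(3), ctrl.grip_depth)
for yaw in (0.07,):
  for s in (1,-1):
    c,sn=np.cos(yaw),np.sin(yaw)
    y=s*np.array([-sn,c,0]); x=np.array([0,0,-1.]); M=np.c_[x,y,np.cross(x,y)]
    print(s,(r.inv()*R.from_matrix(M)).as_rotvec(degrees=True).round(1)); print(M.round(3))
E
```

```text
[[ 0.     0.444  0.896]
 [ 0.     0.896 -0.444]
 [-1.     0.    -0.   ]] 0.0187
1 [-30.4   0.   -0. ]
[[ 0.    -0.07   0.998]
 [ 0.     0.998  0.07 ]
 [-1.     0.     0.   ]]
-1 [149.6  -0.   -0. ]
[[ 0.     0.07  -0.998]
 [ 0.    -0.998 -0.07 ]
 [-1.    -0.    -0.   ]]
```

Emit:
carry_out(motion=[0,0,0,-0.05,0,0,1,0,0,0,-0.04,0,0,1])

```text
time_s: 1.6
eef_pos: [0.253, 0.5124, 0.316]
eef_rot: [0.686, 0.157, 0.691, -0.166]
wrist_force: [0.2, 0.7, 1.1]
opening: 0.69
```

Emit:
carry_out(motion=[-7.6,0,0,0,0,0,1,-7.6,0,0,0,0,0,1,-7.6,0,0,0,0,0,1,-7.6,0,0,0,0,0,1,0,0,0,0,-0.045,0.02,1,0,0,0,0,-0.045,0.02,1,0,0,0,0,-0.045,0.02,1,0,0,0,0,-0.045,0.02,1,0,0,0,0,-0.045,0.02,1,0,0,0,0,-0.045,0.02,1])

```text
time_s: 2.6
eef_pos: [0.4002, 0.2561, 0.3247]
eef_rot: [0.707, -0.037, 0.706, 0.038]
wrist_force: [0.1, -0.3, -0.4]
opening: -0.003
```

Emit:
carry_out(motion=[0,0,0,0,-0.04,0.03,1,0,0,0,0,-0.04,0.03,1,0,0,0,0,-0.04,0.03,1,0,0,0,0,-0.04,0.03,1,0,0,0,0,-0.04,0.03,1,0,0,0,0,-0.04,0.03,1,0,0,0,0,-0.04,0.03,1,0,0,0,0,-0.04,0.03,1])

```text
time_s: 3.4
eef_pos: [0.6699, -0.0399, 0.327]
eef_rot: [0.709, -0.036, 0.704, 0.038]
wrist_force: [1.3, 1.4, 0.6]
opening: -0.001
```

Emit:
carry_out(motion=[1,0,0,0,-0.041,-0.003,1,1,0,0,0,-0.041,-0.003,1,0,0,0,0,-0.041,-0.003,1,0,0,0,0,-0.041,-0.003,1,0,0,0,0,-0.041,-0.003,1,0,0,0,0,0,0,1])

```text
time_s: 4.0
eef_pos: [0.6729, -0.2596, 0.3208]
eef_rot: [0.708, -0.021, 0.706, 0.024]
wrist_force: [-0.1, 0.8, -0.3]
opening: 0.003
```

```bash
python3 - <<'E'
from h import *
print(ctrl.get_obs()["eef_pos"].round(4),ctrl.get_obs()["eef_rot"].round(4),ctrl.get_obs()["wrist_force"].round(2))
for c in ("top","side"):
    im=ctrl.camera(c)
    for t in ["white_lid_edge","white_lid_hinge","white_catch_pad","white_case"]:
        for d in ctrl.landmark_of(c,t)[:2]: print(c,t,round(d["conf"],2),w(c,d["point"]).round(3))
cv2.imwrite("pics/side1.png",cv2.resize(im[100:320,200:460],None,fx=2.5,fy=2.5))
E
```

```text
[ 0.6729 -0.2596  0.3208] [ 0.7078 -0.0211  0.7057  0.0239] [-0.11  0.82 -0.34]
top white_lid_hinge 0.58 [ 0.646 -0.24   0.046]
top white_case 0.9 [ 0.589 -0.241  0.002]
side white_lid_edge 0.81 [ 0.616 -0.242  0.147]
side white_lid_hinge 0.94 [ 0.646 -0.244  0.045]
side white_catch_pad 0.47 [ 0.496 -0.249  0.039]
```

View pics/side1.png

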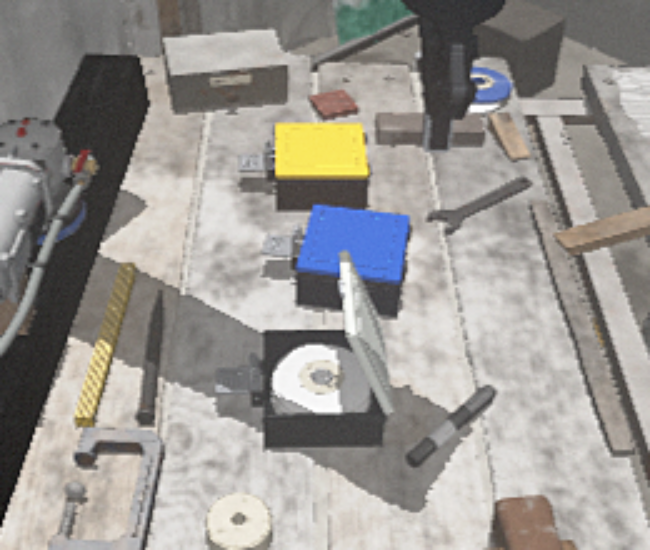

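The white lid still stands open at about (365,330) in the crop. The closed fingers hang above and behind it at (437,130), with nothing underneath but the bare table.

Emit:
carry_out(motion=[0,0,0,0.045,0.008,0,1,0,0,0,0.045,0.008,0,1,0,0,0,0.045,0,0,1,0,0,0,0.04,0,0,1,0,0,0,0.02,0,0,1,0,0,0,0,0,0,1])

```text
time_s: 5.1
eef_pos: [0.6773, -0.2326, 0.1257]
eef_rot: [0.711, -0.027, 0.702, 0.027]
wrist_force: [-0.4, 0.0, -0.8]
opening: 0.002
```

Emit:
carry_out(motion=[0,0,0,-0.005,-0.003,-0.018,1,0,0,0,-0.003,-0.003,-0.018,1,0,0,0,0.002,0,-0.012,1,0,0,0,0,0,0,1])

```text
time_s: 5.5
eef_pos: [0.631, -0.2418, 0.1358]
eef_rot: [0.712, -0.028, 0.701, 0.027]
wrist_force: [0.7, -0.7, -0.5]
opening: -0.003
```

Emit:
carry_out(motion=[0,0,0,0.004,0,-0.018,1,0,0,0,0.005,0,-0.009,1,0,0,0,0.006,0,-0.008,1,0,0,0,0.007,0,-0.007,1,0,0,0,0.007,0,-0.006,1,0,0,0,0,0,0,1])

```text
time_s: 6.1
eef_pos: [0.5873, -0.247, 0.1107]
eef_rot: [0.716, -0.031, 0.697, 0.025]
wrist_force: [-0.6, 0.4, 0.8]
opening: 0.002
```

```bash
python3 - <<'E'
from h import *
print(ctrl.get_obs()["wrist_force"].round(2))
im=ctrl.camera("side")
for t in ["white_lid_edge","white_lid_hinge"]:
    for d in ctrl.landmark_of("side",t)[:1]: print(t,round(d["conf"],2),w("side",d["point"]).round(3))
cv2.imwrite("pics/side2.png",cv2.resize(im[130:310,260:420],None,fx=3,fy=3))
E
```

```text
[-0.57  0.36  0.78]
white_lid_edge 0.94 [ 0.568 -0.245  0.118]
white_lid_hinge 0.57 [ 0.646 -0.243  0.045]
```

View pics/side2.png

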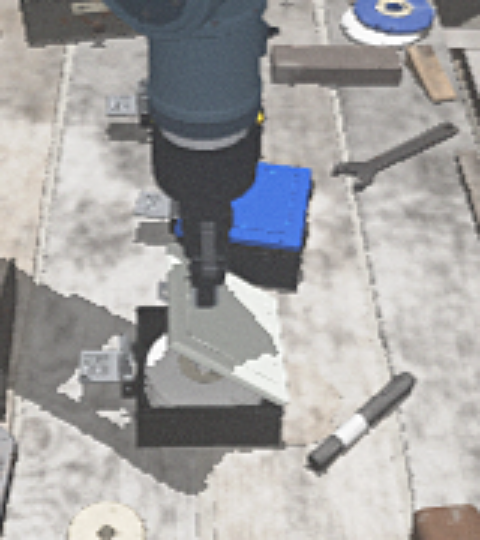

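The fingertips are on the lid's outer face at (205,295) in the crop. The lid is about 0.6 rad open and follows smoothly.

Emit:
carry_out(motion=[0,0.4,0,0.009,0,-0.009,1,0,0.4,0,0.01,0,-0.006,1,0,0.4,0,0.009,0,-0.005,1,0,0.4,0,0.009,0,-0.004,1,0,0,0,0,0,0,1])

```text
time_s: 6.75
eef_pos: [0.564, -0.2496, 0.0713]
eef_rot: [0.706, -0.032, 0.707, 0.025]
wrist_force: [0.2, -0.7, 1.1]
opening: 0.0
```

Emit:
carry_out(motion=[0,0,0,0.004,0.001,-0.002,1,0,0,0,0.004,0,-0.001,1,0,0,0,0.002,0,0,1])

```text
time_s: 7.05
eef_pos: [0.5609, -0.2492, 0.0615]
eef_rot: [0.706, -0.032, 0.707, 0.025]
wrist_force: [-3.2, 1.2, 8.3]
opening: 0.001
```

Emit:
carry_out(motion=[0,0,0,0.002,0,0,1,0,0,0,0.002,0,0,1])

```text
time_s: 7.25
eef_pos: [0.5605, -0.2492, 0.0583]
eef_rot: [0.706, -0.032, 0.707, 0.025]
wrist_force: [-1.9, 1.2, 2.1]
opening: 0.003
```

Emit:
carry_out(motion=[0,0,0,0.002,0,0,1])

```text
time_s: 7.35
eef_pos: [0.5605, -0.2493, 0.0563]
eef_rot: [0.706, -0.032, 0.707, 0.025]
wrist_force: [-0.8, 0.6, 4.4]
opening: -0.001
```

Emit:
carry_out(motion=[0,0,0,0.002,0,0,1])

```text
time_s: 7.45
eef_pos: [0.5605, -0.2494, 0.0549]
eef_rot: [0.706, -0.033, 0.707, 0.025]
wrist_force: [-7.3, 3.4, 15.0]
opening: 0.002
```

Emit:
carry_out(motion=[0,0,0,-0.005,0,0,1,0,0,0,-0.015,0,0,1,0,0,0,-0.04,0,0,1,0,0,0,-0.045,0,0,1,0,0,0,-0.03,0,0,1,0,0,0,0,0,0,1])

```text
time_s: 8.05
eef_pos: [0.5606, -0.2475, 0.196]
eef_rot: [0.706, -0.032, 0.707, 0.025]
wrist_force: [-0.0, -0.1, 0.3]
opening: 0.001
```

```bash
python3 - <<'E'
from h import *
print(ctrl.get_obs()["wrist_force"].round(2))
for c in ("top","side"):
  im=ctrl.camera(c)
  for t in ["white_lid_edge","white_catch_pad","white_case","blue_catch_pad","blue_case"]:
    for d in ctrl.landmark_of(c,t)[:2]: print(c,t,round(d["conf"],2),w(c,d["point"]).round(3))
cv2.imwrite("pics/side3.png",cv2.resize(im[130:310,260:420],None,fx=3,fy=3))
E
```

```text
[-0.01 -0.12  0.32]
top white_lid_edge 0.68 [ 0.544 -0.244  0.055]
top white_case 0.79 [ 0.588 -0.245  0.002]
top blue_catch_pad 0.81 [ 0.532 -0.038  0.035]
side white_lid_edge 0.55 [ 0.539 -0.248  0.058]
side white_catch_pad 0.63 [ 0.498 -0.252  0.036]
side white_case 0.89 [ 0.586 -0.245 -0.001]
side white_case 0.6 [ 0.523 -0.407 -0.002]
side blue_catch_pad 0.54 [ 0.526 -0.037  0.034]
side blue_case 0.59 [ 0.62  -0.053 -0.003]
```

View pics/side3.png

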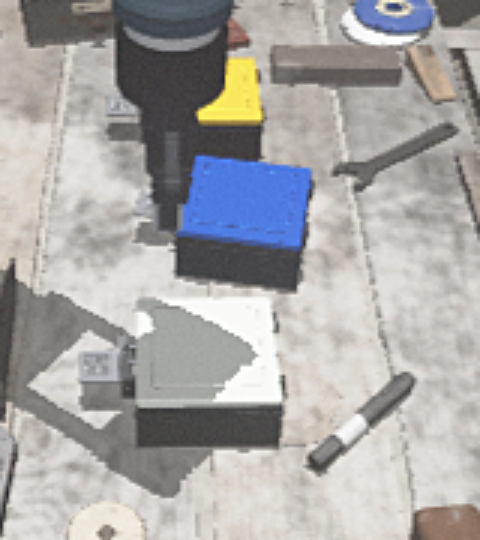

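The white lid is flat and stays down on its own at (210,350), and its edge reads z≈0.056. The blue and yellow cases are shut. The fingers are clear.

Emit:
carry_out(motion=[6.5,0,0,0,0,0,1,6.5,0,0,0,0,0,1,0,0,0,0,0.041,-0.012,1,0,0,0,0,0.041,-0.012,1,0,0,0,0,0.041,-0.012,1,0,0,0,0,0.041,-0.012,1,0,0,0,0,0.041,-0.012,1,0,-7.5,0,0,0,0,1,0,-7.5,0,0,0,0,1,0,0,0,0,0,0,1])

```text
time_s: 9.65
eef_pos: [0.5284, -0.0264, 0.1853]
eef_rot: [0.789, 0.046, 0.609, -0.064]
wrist_force: [-0.9, -0.2, -0.1]
opening: 0.002
```

```bash
cat >> h.py <<'E'
from scipy.spatial.transform import Rotation as R
def rel(p):
    o=ctrl.get_obs(); q=o["eef_rot"]; M=R.from_quat(np.r_[q[1:],q[0]]).as_matrix()
    print(o["eef_pos"].round(4),"\n",M.round(3),"\nshift",(M.T@(np.array(p)-o["eef_pos"])).round(4))
E
python3 - <<'E'
from h import *
rel([.532,-.037,.065])
E
```

```text
[ 0.5284 -0.0264  0.1853] 
 [[ 0.25   0.156  0.956]
 [-0.044  0.988 -0.15 ]
 [-0.967 -0.005  0.254]] 
shift [ 0.1178 -0.0093 -0.0255]
```

Emit:
carry_out(motion=[0,0,0,0.039,-0.003,-0.009,1,0,0,0,0.039,-0.003,-0.009,1,0,0,0,0.039,-0.003,-0.008,1,0,0,0,0,0,0,1])

```text
time_s: 10.05
eef_pos: [0.5371, -0.0395, 0.0676]
eef_rot: [0.789, 0.046, 0.609, -0.064]
wrist_force: [-0.8, 0.6, -1.6]
opening: 0.001
```

```bash
python3 - <<'E'
from h import *
im=ctrl.camera("side")
cv2.imwrite("pics/side4.png",cv2.resize(im[150:290,270:400],None,fx=4,fy=4))
rel([.532,-.037,.042])
E
```

```text
[ 0.5395 -0.0402  0.0709] 
 [[ 0.256  0.158  0.954]
 [-0.048  0.987 -0.15 ]
 [-0.966 -0.007  0.26 ]] 
shift [ 0.0258  0.0021 -0.0152]
```

View pics/side4.png

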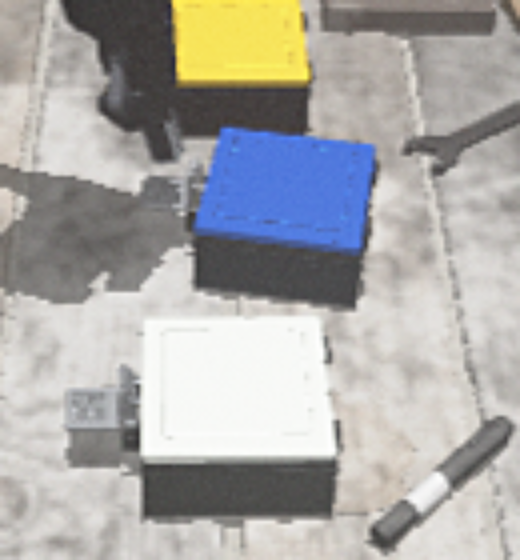

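The white lid is holding at (235,390). The fingertips are over the blue paddle at about (165,155), pointing slightly forward and clear of the hook.

Emit:
carry_out(motion=[0,0,0,0.012,0.001,-0.009,1,0,0,0,0.01,0.001,-0.007,1,0,0,0,0,0,0,1])

```text
time_s: 10.4
eef_pos: [0.5363, -0.0391, 0.0514]
eef_rot: [0.793, 0.045, 0.604, -0.066]
wrist_force: [0.3, -0.2, -0.2]
opening: -0.002
```

Emit:
carry_out(motion=[0,0,0,0.008,0.001,-0.008,1,0,0,0,0,0,0,1])

```text
time_s: 10.6
eef_pos: [0.5331, -0.0378, 0.0439]
eef_rot: [0.794, 0.045, 0.602, -0.066]
wrist_force: [-0.5, 0.6, 0.1]
opening: -0.001
```

Emit:
carry_out(motion=[0,0,0,0.003,0,-0.001,1,0,0,0,0.002,0,-0.001,1])

```text
time_s: 10.8
eef_pos: [0.5339, -0.0381, 0.04]
eef_rot: [0.795, 0.044, 0.601, -0.066]
wrist_force: [-0.1, -0.1, -0.1]
opening: -0.003
```

Emit:
carry_out(motion=[0,0,0,0.002,0,-0.002,1,0,0,0,0.002,0,-0.002,1])

```text
time_s: 11.0
eef_pos: [0.5321, -0.038, 0.0356]
eef_rot: [0.796, 0.044, 0.6, -0.066]
wrist_force: [1.8, 0.7, 1.5]
opening: -0.001
```

Emit:
carry_out(motion=[0,0,0,0.002,0,-0.001,1,0,0,0,0.002,0,-0.001,1])

```text
time_s: 11.2
eef_pos: [0.5318, -0.0381, 0.0314]
eef_rot: [0.796, 0.044, 0.6, -0.066]
wrist_force: [0.5, 1.0, 2.0]
opening: -0.002
```

```bash
python3 - <<'E'
from h import *
ctrl.camera("side")
for t in ["blue_lid","blue_case"]:
    for d in ctrl.boxes_of("side",t)[:1]: print(t,round(d["conf"],2),w("side",d["point"]).round(3))
rel([.532,-.037,.034]); print(ctrl.get_obs()["wrist_force"])
E
```

```text
blue_lid 0.64 [ 0.627 -0.06   0.068]
blue_case 0.74 [ 0.614 -0.087  0.055]
[ 0.5316 -0.0381  0.0313] 
 [[ 0.272  0.159  0.949]
 [-0.053  0.987 -0.15 ]
 [-0.961 -0.01   0.277]] 
shift [-0.0026  0.0011  0.001 ]
[0.43520726 0.17283686 2.38351539]
```

Emit:
carry_out(motion=[0,0,0,0,0,0,1,0,0,0,0,0,0,1,0,0,0,0,0,0,1])

```text
time_s: 11.65
eef_pos: [0.5316, -0.0381, 0.0314]
eef_rot: [0.796, 0.044, 0.6, -0.066]
wrist_force: [-0.2, 1.1, 1.9]
opening: -0.001
```

```bash
python3 - <<'E'
from h import *
im=ctrl.camera("side")
cv2.imwrite("pics/side5.png",cv2.resize(im[130:290,270:400],None,fx=3.5,fy=3.5))
for d in ctrl.boxes_of("side","blue_lid")[:1]: print(round(d["conf"],2),w("side",d["point"]).round(3))
E
```

```text
0.83 [ 0.659 -0.074  0.115]
```

View pics/side5.png

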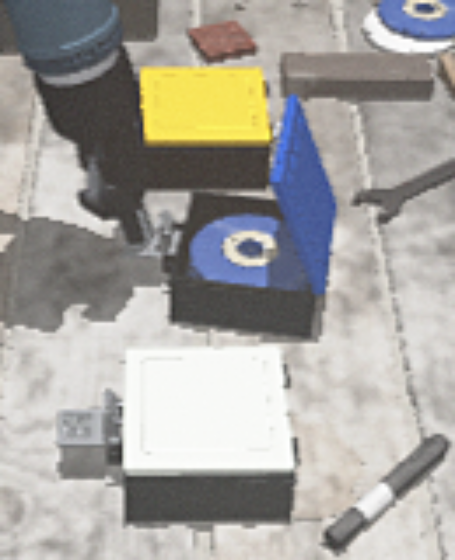

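The blue lid is fully open at (305,190), and the white and yellow lids are shut. Next I withdraw back along the tool axis.

Emit:
carry_out(motion=[0,0,0,-0.02,0,0,1,0,0,0,-0.04,0,0,1,0,0,0,-0.045,0,0,1,0,0,0,-0.045,0,0,1,0,0,0,-0.045,0,0,1,0,0,0,0,0,0,1,0,0,0,0,0,0,1,0,0,0,0,0,0,1])

```text
time_s: 12.55
eef_pos: [0.4731, -0.0266, 0.2223]
eef_rot: [0.793, 0.045, 0.604, -0.066]
wrist_force: [0.1, -0.2, -0.4]
opening: -0.002
```

```bash
python3 - <<'E'
from h import *
print(ctrl.get_obs()["wrist_force"].round(2),ctrl.get_obs()["eef_pos"].round(3))
for c in ("side","top"):
  im=ctrl.camera(c)
  if c=="side": cv2.imwrite("pics/side6.png",cv2.resize(im[110:330,220:440],None,fx=2.5,fy=2.5))
  for t in ["white_case","blue_case","yellow_case","white_lid_edge","blue_catch_pad","white_catch_pad","marker","felt_bob","sample_red","folding_rule","point_chisel","whetstone"]:
    for d in ctrl.landmark_of(c,t)[:1]: print(c,t,round(d["conf"],2),w(c,d["point"]).round(3))
E
```

```text
[ 0.08 -0.21 -0.4 ] [ 0.473 -0.027  0.222]
side white_case 0.59 [ 0.589 -0.243 -0.002]
side blue_case 0.91 [ 0.619 -0.052 -0.002]
side yellow_case 0.85 [ 0.579  0.132 -0.002]
side white_lid_edge 0.58 [ 0.539 -0.246  0.057]
side blue_catch_pad 0.42 [ 0.527 -0.039  0.036]
side white_catch_pad 0.61 [ 0.498 -0.25   0.038]
side marker 0.61 [ 0.723 -0.272 -0.001]
side felt_bob 0.58 [ 0.519 -0.407 -0.003]
side sample_red 0.55 [0.592 0.318 0.002]
side folding_rule 0.61 [ 0.364 -0.174  0.   ]
side point_chisel 0.72 [ 0.407 -0.185 -0.002]
side whetstone 0.87 [ 0.725  0.254 -0.001]
top white_case 0.91 [ 0.588 -0.245  0.005]
top blue_case 0.59 [ 0.624 -0.052  0.002]
top yellow_case 0.96 [ 0.58   0.13  -0.002]
top white_lid_edge 0.67 [ 0.542 -0.248  0.055]
top blue_catch_pad 0.56 [ 0.53  -0.04   0.037]
top white_catch_pad 0.5 [ 0.502 -0.247  0.036]
top marker 0.81 [ 0.718 -0.272  0.001]
top felt_bob 0.8 [ 0.52  -0.398 -0.006]
top sample_red 0.6 [ 0.595  0.32  -0.   ]
top folding_rule 0.59 [ 0.359 -0.173 -0.002]
top point_chisel 0.75 [ 0.409 -0.192 -0.003]
top whetstone 0.65 [ 0.73   0.254 -0.002]
```

View pics/side6.png

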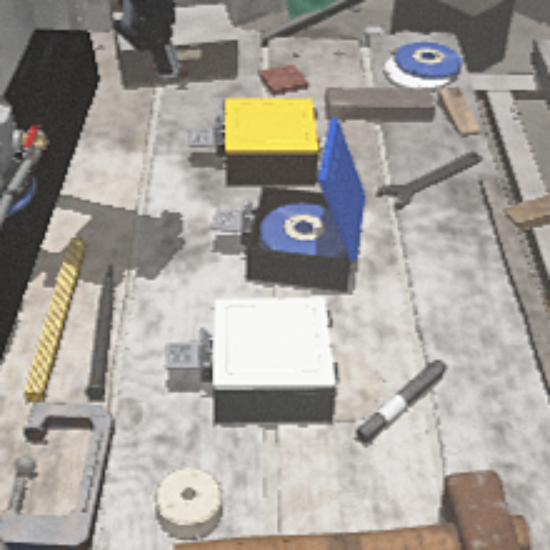

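The final picture shows white shut at (270,345), blue fully open at (342,190), yellow shut at (270,125), and the gripper clear at (150,40).

```bash
python3 -c "
from bench import ctrl; print(ctrl.hand_in())"
```

```text
the job is handed in; nothing more can be done
None
```

The changeover is done and handed in at about 13 s of the 48 s allowed; the hand-in gives no verdict.

- **White lid:** I pressed it down with the shut fingertips until its catch snapped. The force rose to about 8 N, dropped, then reached 15 N as the lid bottomed. It stayed down after I lifted off.
- **Blue lid:** I then pressed the blue catch paddle with about 2 N, and the lid sprang fully open by itself.
- **Last checks:** With the arm withdrawn, the wrist force is about 0.

| Check | Result |
|---|---|
| White lid | down, edge at 55–57 mm (56.5 mm when shut) |
| Blue lid | standing open in the picture |
| Yellow lid | shut in the picture |
| Both catch pads | back at rest height, 36–38 mm |
| Three cases and the bystanders found in the first pictures | within about 6 mm of their first readings, which is about the detectors' noise |

- **Less certain:** The chisel had no reading at the start, so I could only check it by eye, and it looks unmoved. The first side view reported the felt bob at the whetstone's position. That was a false detection; the top view gives the bob the same position before and after.

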